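# Click the dispenser to its next dose

## Robot

A 6-joint arm with a two-finger parallel gripper is mounted at the origin on the work surface. World frame = base frame: x ahead of the robot, y to its left, z up, the work surface at z = 0. Lengths are in m, angles in rad, forces in N, time in s.
With the tool pointing down it reaches from about 0.225 to 0.875 m from the base axis. Payload 3.4 kg.
Tool frame: the origin (TCP) lies at the very end of the fingers, on their centre line; the grasp point (between the pads) lies 19 mm behind it; z points along the fingers, x is the direction in which the jaws open and shut, and the axes are right-handed (so a half turn about z gives the same grasp; the last joint's range is limited). The gripper opens to 85 mm and grips with 20 to 120 N. Pads are 22 mm wide; open, the fingers measure 114 mm over their backs; the gripper's body (76 mm by 85 mm) begins 54 mm behind the grasp point. The pads swing forward as they close: fully open they stand 13 mm farther back than shut.
Start: joints at [1.149, 0.276, 1.505, -0, 1.361, -0.121], TCP at [0.17, 0.549, 0.231] pointing down, gripper open.
Joint ranges: [-2.89, 2.89], [-0.75, 2.08], [0.22, 2.7], [-1.18, 4.32], [0.11, 2.71], [-2.7, 2.7]. Speed limits (rad/s): [2.57, 2.57, 3.14, 3.14, 3.14, 3.14].

## Interface

Orientations are given as a rotation vector (axis times angle).
In Python, from workcell import robot gives the robot as it stands. The module is installed in compiled form; this text tells all that it offers.
- The arm moves only by the tool drive_tool, never from a script. Its argument "rows" is a list of rows, each a list of 3 entries, a list of its own where there are three numbers: the shift along the tool's x, y, z as a fraction of full scale, then the turn, a rotation vector about the tool's x, y, z as a fraction of full scale, then the closure, from 0 (fully open) to 1 (shut). In form: [[[dx, dy, dz], [wx, wy, wz], gripper], ...]. A call has exactly 10 rows; each row shifts and turns the pose as measured when the row begins, along the tool's axes as they then stand; what a row does not reach is not made up. Full scale, the value 1, is 0.025 m for a shift and pi/4 rad for a turn. A row lasts 1/10 s, in which the tool goes at most 50 mm and 8.59 degrees, less where a joint would pass 70% of its speed; a pose out of reach is approached as far as the arm can. A call with a number of a shift or a turn outside -1 to 1 is refused whole. A call with a gripper value outside its range is refused whole. The fingers move at their own pace and stop on an object; the grip force is fixed at half the most. Time passes only in rows, so rows that do not move let the fingers close, or fill a call up. It gives the time, the measured TCP pose, the force and the opening at its end, in the units of the state.
- robot.get_obs(): the state, without advancing time (a new reading comes with each control period).
- robot.camera(name): name is "side" or "top" or "wrist"; returns (picture, depth): 480x640x3 uint8, red, green, blue; 480x640 float32, m along the optical axis (not along the pixel's ray), 0 where there is no reading.
- robot.camera_info(name): a dict with "K" (3x3 intrinsics, pixels), "view" (4x4, takes a point from world to camera coordinates). Camera axes: x right, y up, looking along -z (the intrinsics and any distortion apply to the point x, -y, -z); pixel columns grow to the right and rows downward; lengths in m; the calibration is good to about 2 mm. A picture is of the moment at which its call begins: read the wrist's pose just before it. camera_info takes no time and is no camera call; for the wrist camera it gives the pose at the moment of the call.
- robot.finish_job(): hands the job in, once; it reports no verdict.
The state is a dict: "time": time; "joint_positions": joint angles; "joint_velocities": joint speeds; "joint_torque": joint torques, N m; "position": TCP position; "tool_rot": TCP orientation; "contact_force": force on the tool from outside, world axes, zero at the start; "torque": the same for the moment, N m; "finger_gap": finger opening in m.
Only numpy, scipy, OpenCV 4.12 (cv2) and the standard library are available. Lean on these libraries where they do the work, as an engineer would, in place of code of your own. Each camera call takes 0.05 s, during which the arm holds its last target.

## Task

With a fingertip, roll the knurled wheel on the spice dispenser towards its push-top until it clicks into the next notch - one click only, not on to the one after. Take the finger off the wheel, then press the push-top all the way down and let it spring back up. Grip nothing, and leave the dispenser and everything around it standing where it is.

Things in the scene. Friction and masses are not known exactly. Their poses are not given: they have to be found in the camera images.
- board: Walnut shelf board, 240 mm deep (own x) and 880 mm long (own y), on white steel brackets on the work surface; fixed. Origin on the work surface under its centre; board top is 90 mm above the origin.
- dispenser: White plastic spice dispenser, loose on the board on a rubber foot, about 0.9 kg. Box 84 mm (own x) by 150 mm (own y), deck 70 mm above the origin (centre of the underside), z up. A black knurled wheel rises from the deck at own y = +36 mm; a round tower (64 mm across, top 100 mm above the origin) with a grey push-top stands at own y = -36 mm.
- dose_wheel (a joint): Turn of the knurled wheel, rad; grows as its top rolls towards the push-top (dispenser's -y). Notches at 0, 0.6, 1.2; stops at -0.2 and 1.4. Starts in notch 0; the next, 0.6 (19 mm of rim travel), is wanted. Past about 0.3 it is drawn into 0.6, past about 0.9 into 1.2. Turning takes about 1 N at the rim.
- wheel_crown (a point): Highest point of the unpressed wheel, mid-width, 92 mm above the dispenser's origin; fixed to the dispenser, oriented like it. Wheel 64 mm across, 34 mm wide, axle level along the dispenser's x, 60 mm above its origin. The wheel is sprung: it gives down 6 mm (about 1 N to start, 7 N at the bottom) and grips a finger pressed on it with 3 N or more.
- wheel_bar (a point): Middle of the wide white bar across the wheel's rim, 32 mm from the axle; turns with the wheel. It starts 0.6 rad (18 mm sideways) from the crown on the side away from the push-top, and stands at the very top in the wanted notch.
- push_top (a joint): How far the push-top is pressed, m: 0 up, 0.008 fully down; counts as all the way down from 0.0065. Spring: 1.2 N to start, 4.4 N at the bottom; returns by itself.
- push_top_centre (a point): Centre of the top face of the push-top, a grey disc cap 48 mm across, 120 mm above the dispenser's origin when up; moves with the cap.
- jar: Empty open glass jar, 72 mm across, 95 mm high, loose on the board; origin at the centre of its underside. Bystander.
- crock: Stoneware crock with wooden lid and knob, 96 mm across, 114 mm high, loose on the board; origin at the centre of its underside. Bystander.
- scoop: Copper-toned scoop, about 175 mm long, 36 mm high, loose near one end of the board; origin at the underside near the back of its 75 x 55 mm pan, handle to its -x. Bystander.
- stretch_lid: Black silicone stretch lid, 92 mm across, 9 mm high, lying flat near one end of the board; origin at the centre of its underside. Bystander.
Not all that is in view belongs to the job. Of the things like the dispenser, leave any that is red or yellow; of the rest the larger one is meant.

How it is judged:
By the outcome, as a careful person would: the job done as asked, in the order asked, and still so for the second after the job is handed in, with the robot touching nothing.
It also fails if it takes over 37 s, if anything falls off the work surface, if the arm or the gripper's body presses on something with over 40 N, if the wrist force passes 120 N, or if a joint passes its speed limit or range.

## Working session

There is one attempt and no reset: what is moved stays moved. The work goes in short steps, Python scripts to look and compute and a tool call to move; the robot and the scene stay as the last step left them, time stands still between calls to the robot, and variables do not carry over. Pictures are saved under pics/ and viewed, and the job is handed in when it is done.

Besides the shell and the picture viewer there is one more tool, called in YAML: its name, and indented under it one key for each argument. drive_tool: Moves the arm, as the interface text tells. Its arguments: {"type":"object","properties":{"rows":{"type":"array"}},"required":["rows"]}

```bash
mkdir -p pics; python3 - <<'E'
from workcell import robot
import cv2,numpy as np
o=robot.get_obs()
for k,v in o.items(): print(k,np.round(v,4))
for n in ["side","top","wrist"]:
    i=robot.camera_info(n); p,d=robot.camera(n)
    print(n,np.round(i["K"],1).tolist(),np.round(i["view"],4).tolist(),{k:i[k] for k in i if k not in("K","view")})
    cv2.imwrite(f"pics/a_{n}.png",p[:,:,::-1]); np.savez(f"a_{n}.npz",p=p,d=d,K=i["K"],V=i["view"])
print(robot.get_obs()["time"])
E
```

```text
time 0.0
joint_positions [ 1.149   0.2766  1.5062 -0.      1.3607 -0.121 ]
joint_velocities [ 0.0008 -0.0006  0.0001  0.0006 -0.0005  0.0007]
joint_torque [ 1.80000e-03 -4.16791e+01 -2.45802e+01  1.00000e-04  1.09000e-02
  0.00000e+00]
position [0.1701 0.5487 0.2304]
tool_rot [ 2.5284  1.863  -0.0026]
contact_force [-0.4934  1.0163  0.3512]
torque [-0.0253 -0.0281 -0.028 ]
finger_gap 0.0856
side [[550.1, 0.0, 311.9], [0.0, 550.1, 236.2], [0.0, 0.0, 1.0]] [[-0.8939, -0.448, -0.0152, 0.6407], [0.293, -0.6097, 0.7365, -0.2439], [-0.3392, 0.654, 0.6762, -1.5255], [0.0, 0.0, 0.0, 1.0]] {}
top [[472.1, 0.0, 310.7], [0.0, 472.1, 237.3], [0.0, 0.0, 1.0]] [[-0.024, -0.9995, -0.0208, 0.1169], [0.9912, -0.0265, 0.1293, -0.6592], [-0.1298, -0.0175, 0.9914, -1.0958], [0.0, 0.0, 0.0, 1.0]] {}
wrist [[367.3, 0.0, 319.7], [0.0, 367.3, 232.8], [0.0, 0.0, 1.0]] [[0.2949, 0.9555, -0.0019, -0.5747], [-0.9037, 0.2782, -0.3253, 0.0428], [-0.3103, 0.0976, 0.9456, -0.3803], [0.0, 0.0, 0.0, 1.0]] {}
0.15
```

View pics/a_side.png

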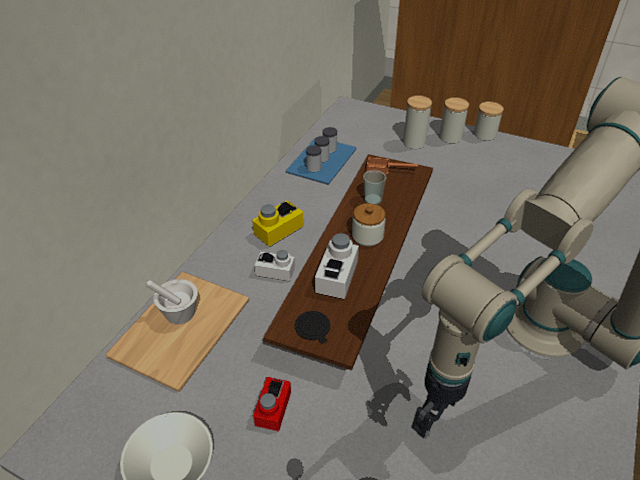

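View pics/a_top.png

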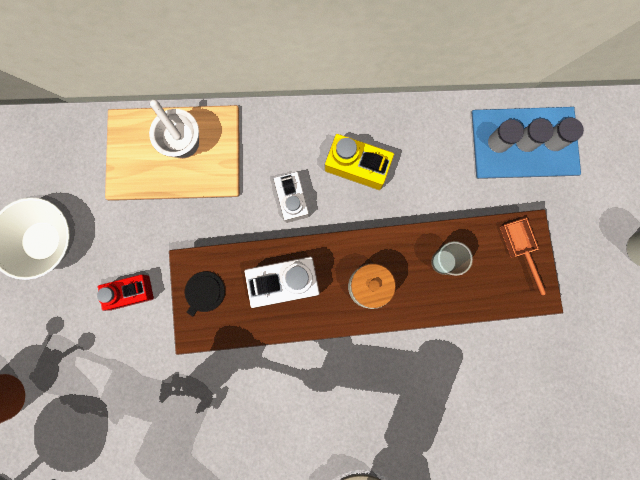

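View pics/a_wrist.png

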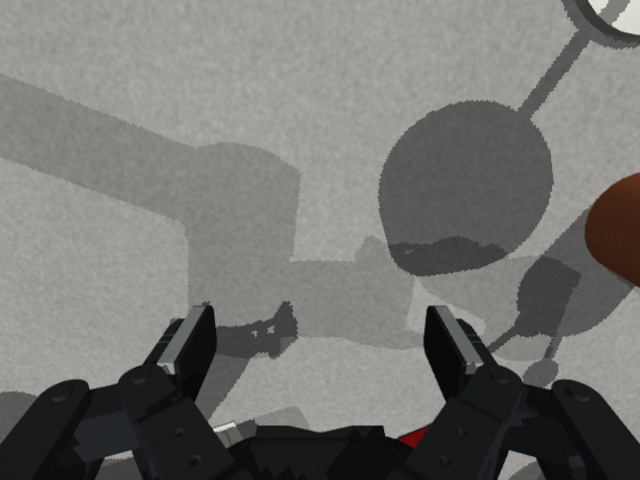

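Candidates like the dispenser, in the top view: a large white one at (282,282), a small white one at (290,195), a yellow one at (360,160) and a red one at (123,292). The large white one on the board fits, being neither red nor yellow and the larger of the rest. I'll confirm it in a crop and measure.

```bash
cat > h.py <<'E'
import numpy as np,cv2
def load(n):
    z=np.load(n); return z["p"],z["d"],z["K"],z["V"]
def ray(u,v,K,V):
    d=np.array([(u-K[0,2])/K[0,0],-(v-K[1,2])/K[1,1],-1.]); R=V[:3,:3]
    return -R.T@V[:3,3], R.T@d
def onz(u,v,z,K,V):
    c,d=ray(u,v,K,V); return c+d*(z-c[2])/d[2]
def cloud(d,K,V):
    v,u=np.mgrid[:480,:640]
    P=np.stack([(u-K[0,2])/K[0,0]*d,-(v-K[1,2])/K[1,1]*d,-d],-1)
    return (P-V[:3,3])@V[:3,:3]
def proj(P,K,V):
    c=V[:3,:3]@P+V[:3,3]; return K[0,2]+K[0,0]*c[0]/-c[2],K[1,2]-K[1,1]*c[1]/-c[2]
E
python3 - <<'E'
from h import *
p,d,K,V=load("a_top.npz")
P=cloud(d,K,V)
c=cv2.resize(p[245:320,230:335],None,fx=7,fy=7,interpolation=cv2.INTER_CUBIC)
cv2.imwrite("pics/crop_top.png",c[:,:,::-1])
p2=load("a_side.npz")[0]
c=cv2.resize(p2[220:310,290:400],None,fx=6,fy=6,interpolation=cv2.INTER_CUBIC)
cv2.imwrite("pics/crop_side.png",c[:,:,::-1])
for u,v in [(262,285),(266,285),(298,275),(250,285),(280,275),(200,320),(282,298)]: print(u,v,np.round(P[v,u],4))
for n in("top","side"):
    p,d,K,V=load(f"a_{n}.npz");P=cloud(d,K,V)
    m=(P[...,1]>0)&(P[...,1]<.35)&(P[...,0]>.4)&(P[...,0]<.7)
    for lo,hi in((.15,.17),(.187,.1935),(.205,.215)):
        q=P[m&(P[...,2]>lo)&(P[...,2]<hi)]
        print(n,lo,len(q),np.round(q.min(0),3),np.round(q.max(0),3),np.round(q.mean(0),4),cv2.minAreaRect((q[:,:2]*1000).astype(np.float32)))
E
```

```text
262 285 [0.546  0.2023 0.1798]
266 285 [0.5457 0.1937 0.1816]
298 275 [0.5635 0.1248 0.2113]
250 285 [0.5472 0.2302 0.1625]
280 275 [0.5672 0.166  0.1578]
200 320 [0.4731 0.3553 0.091 ]
282 298 [0.518  0.1623 0.1595]
top 0.15 1658 [0.5   0.001 0.151] [0.605 0.244 0.17 ] [0.5494 0.1651 0.1596] ((553.0578002929688, 122.2697525024414), (102.54432678222656, 243.0095672607422), 0.854228675365448)
top 0.187 273 [0.518 0.    0.187] [0.59  0.159 0.193] [0.5562 0.1205 0.1892] ((555.1204833984375, 78.79730224609375), (161.49273681640625, 62.849449157714844), 85.99835968017578)
top 0.205 359 [0.535 0.106 0.205] [0.58  0.152 0.213] [0.5581 0.1287 0.2075] ((557.7704467773438, 129.20108032226562), (45.122310638427734, 44.9371337890625), 88.27989959716797)
side 0.15 933 [0.5  0.   0.15] [0.607 0.249 0.17 ] [0.5453 0.1637 0.16  ] ((554.3856811523438, 124.47723388671875), (249.07748413085938, 105.51984405517578), 89.3674545288086)
side 0.187 136 [0.515 0.    0.187] [0.593 0.211 0.193] [0.5535 0.1256 0.1894] ((557.7281494140625, 103.0584716796875), (210.23374938964844, 65.09266662597656), 84.09007263183594)
side 0.205 148 [0.537 0.109 0.205] [0.585 0.16  0.213] [0.5604 0.1344 0.2081] ((560.3668212890625, 135.3206329345703), (43.32392120361328, 48.96937942504883), 25.060802459716797)
```

View pics/crop_top.png

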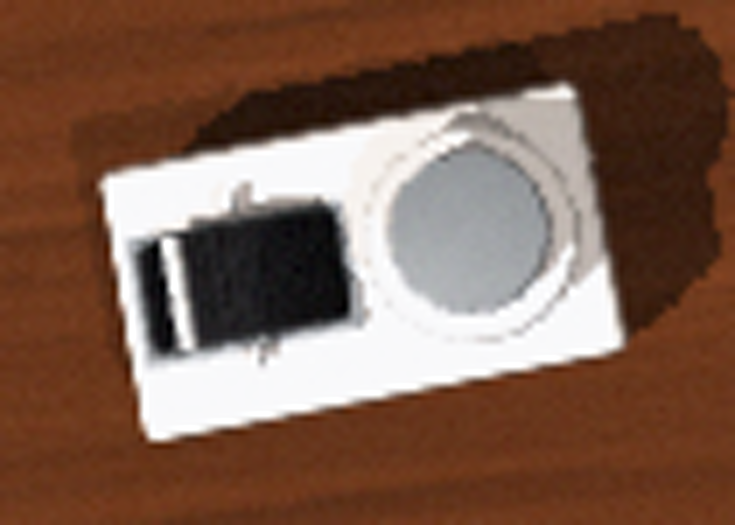

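View pics/crop_side.png

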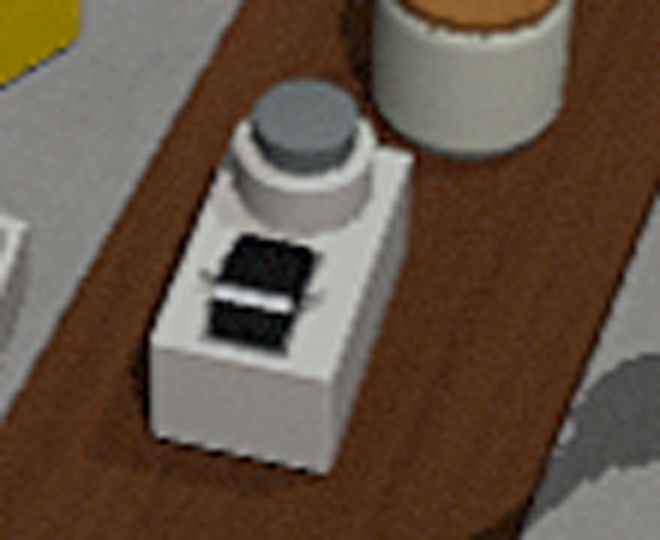

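```bash
python3 - <<'E'
from h import *
out={}
for n in("top","side"):
    p,d,K,V=load(f"a_{n}.npz");P=cloud(d,K,V)
    hsv=cv2.cvtColor(p,cv2.COLOR_RGB2HSV)
    m=(P[...,1]>.06)&(P[...,1]<.29)&(P[...,0]>.47)&(P[...,0]<.64)&(P[...,2]>.152)&(P[...,2]<.168)
    m&=~((hsv[...,1]>70)&(hsv[...,2]>60)&(hsv[...,2]<255)&(P[...,1]<.085))
    # white deck only
    w=m&(hsv[...,1]<50)&(hsv[...,2]>100)
    lab,L,st,ct=cv2.connectedComponentsWithStats(w.astype(np.uint8))[0:4]
    k=1+np.argmax(st[1:,4]); q=P[L==k]
    print(n,"deck",st[k],np.round(q[:,2].mean(),4),cv2.minAreaRect((q[:,:2]*1000).astype(np.float32)))
    # disc cap
    m=(P[...,1]>.06)&(P[...,1]<.2)&(P[...,0]>.5)&(P[...,0]<.62)&(P[...,2]>.203)&(P[...,2]<.22)
    q=P[m]; print("cap",np.round(q.mean(0),4),cv2.minEnclosingCircle((q[:,:2]*1000).astype(np.float32)))
    # wheel dark
    m=(P[...,1]>.15)&(P[...,1]<.25)&(P[...,0]>.5)&(P[...,0]<.62)&(P[...,2]>.172)&(P[...,2]<.2)
    q=P[m]; print("wheel",len(q),np.round(q.mean(0),4),cv2.minAreaRect((q[:,:2]*1000).astype(np.float32)),np.round(q[:,2].max(),4))
E
```

```text
top deck [ 244  257   75   51 1450] 0.1591 ((552.5527954101562, 164.01695251464844), (83.97859954833984, 149.15211486816406), 9.575639724731445)
cap [0.5581 0.1285 0.2071] ((558.4397583007812, 128.70030212402344), 23.720123291015625)
wheel 406 [0.5482 0.192  0.1803] ((547.1622314453125, 183.82333374023438), (44.274742126464844, 82.0031967163086), 16.234947204589844) 0.1917
side deck [315 245  43  40 648] 0.1594 ((554.3196411132812, 170.431640625), (83.50492095947266, 150.80093383789062), 9.323878288269043)
cap [0.5604 0.1345 0.2076] ((563.558837890625, 134.4569549560547), 26.806053161621094)
wheel 304 [0.5531 0.1849 0.1821] ((550.475830078125, 186.76766967773438), (49.3011474609375, 85.16910552978516), 14.747047424316406) 0.1995
```

The crops confirm it: white box 84x149 mm, deck at 0.159 m, black wheel with its white bar on the far side of the crown from the grey cap. The top view gives a yaw of about 9.5°, with own +y close to world +y. Next I'll move over it with the gripper shut.

drive_tool:
  rows:
    - [[0,0,-1],[0,0,0],1]
    - [[0,0,-1],[0,0,0],1]
    - [[-0.48,1,0],[0,0,0],1]
    - [[-0.48,1,0],[0,0,0],1]
    - [[-0.48,1,0],[0,0,0],1]
    - [[-0.48,1,0],[0,0,0],1]
    - [[-0.48,1,0],[0,0,0],1]
    - [[-0.48,1,0],[0,0,0],1]
    - [[-0.48,1,0],[0,0,0],1]
    - [[-0.48,1,0],[0,0,0],1]

```text
time: 1.15
position: [0.335, 0.3938, 0.2788]
tool_rot: [2.52, 1.872, -0.013]
contact_force: [0.4, 0.3, -0.8]
finger_gap: -0.0
```

drive_tool:
  rows:
    - [[-0.48,1,0],[0,0,0],1]
    - [[-0.48,1,0],[0,0,0],1]
    - [[-0.48,1,0],[0,0,0],1]
    - [[-0.48,1,0],[0,0,0],1]
    - [[-0.48,1,0],[0,0,0],1]
    - [[-0.48,1,0],[0,0,0],1]
    - [[-0.48,1,0],[0,0,0],1]
    - [[-0.3,0.5,0],[0,0,0],1]
    - [[0,0,0],[0,0,0],1]
    - [[0,0,0],[0,0,0],1]

```text
time: 2.15
position: [0.4936, 0.2427, 0.2755]
tool_rot: [2.526, 1.867, -0.022]
contact_force: [-0.5, -0.4, 0.6]
finger_gap: 0.0001
```

```bash
cat > st.py <<'E'
from workcell import robot
import numpy as np,sys
from scipy.spatial.transform import Rotation as Ro
o=robot.get_obs();R=Ro.from_rotvec(o["tool_rot"]).as_matrix()
print("t",round(o["time"],2),"pos",np.round(o["position"],4),"F",np.round(o["contact_force"],2),"gap",round(float(o["finger_gap"]),4))
print("x",np.round(R[:,0],3),"z",np.round(R[:,2],3),"q",np.round(o["joint_positions"],2))
if len(sys.argv)>3:
    T=np.array([float(a) for a in sys.argv[1:4]]); print("need tool mm",np.round(1000*R.T@(T-o["position"]),1))
    y=float(sys.argv[4]) if len(sys.argv)>4 else 9.5
    c,s=np.cos(np.radians(y)),np.sin(np.radians(y))
    G=np.array([[c,s,0],[s,-c,0],[0,0,-1]]).T
    print("need turn (units pi/4)",np.round(Ro.from_matrix(R.T@G).as_rotvec()/(np.pi/4),3))
E
python3 st.py .547 .200 .26
```

```text
t 2.15 pos [0.4936 0.2427 0.2755] F [-0.51 -0.37  0.6 ] gap 0.0001
x [ 0.294  0.956 -0.012] z [-0.011 -0.009 -1.   ] q [ 0.33  0.22  1.47 -0.    1.46 -0.94]
need tool mm [-24.9  63.7  15.3]
need turn (units pi/4) [-1.000e-03  1.900e-02  1.409e+00]
```

drive_tool:
  rows:
    - [[0,0,0],[0,0,0.16],1]
    - [[0,0,0],[0,0,0.16],1]
    - [[0,0,0],[0,0,0.16],1]
    - [[0,0,0],[0,0,0.16],1]
    - [[0,0,0],[0,0,0.16],1]
    - [[0,0,0],[0,0,0.16],1]
    - [[0,0,0],[0,0,0.16],1]
    - [[0,0,0],[0,0,0.16],1]
    - [[0,0,0],[0,0,0.15],1]
    - [[0,0,0],[0,0,0],1]

```text
time: 3.15
position: [0.4803, 0.2545, 0.2763]
tool_rot: [3.135, 0.188, -0.03]
contact_force: [0.1, -1.3, -0.3]
finger_gap: 0.0001
```

```bash
python3 st.py .547 .200 .26; python3 - <<'E'
from workcell import robot
import cv2,numpy as np
for n in ["wrist","top","side"]:
    i=robot.camera_info(n); p,d=robot.camera(n)
    cv2.imwrite(f"pics/b_{n}.png",p[:,:,::-1]); np.savez(f"b_{n}.npz",p=p,d=d,K=i["K"],V=i["view"])
E
```

```text
t 3.15 pos [0.4803 0.2545 0.2763] F [ 0.1  -1.27 -0.3 ] gap 0.0001
x [ 0.993  0.119 -0.019] z [-0.019 -0.002 -1.   ] q [0.36 0.22 1.48 0.   1.47 0.24]
need tool mm [60.  62.1 15.1]
need turn (units pi/4) [-0.001  0.024 -0.059]
```

View pics/b_wrist.png

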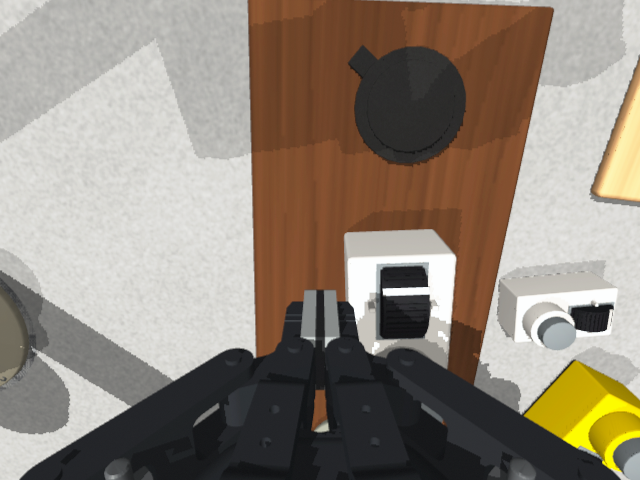

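The wrist view shows the large white dispenser at (400,290), its wheel at (403,300) with the white bar at (405,291), and the shut fingertips at (320,300). I'll now cross-check the position over the three views.

```bash
python3 - <<'E'
from h import *
from scipy.optimize import least_squares
from workcell import robot
o=robot.get_obs()["position"]
for n in ("a_top","b_top","a_side","b_side","b_wrist"):
    p,d,K,V=load(n+".npz");P=cloud(d,K,V)
    h=cv2.cvtColor(p,cv2.COLOR_RGB2HSV)
    m=(P[...,1]>.16)&(P[...,1]<.25)&(P[...,0]>.5)&(P[...,0]<.62)&(P[...,2]>.172)&(P[...,2]<.2)
    if n=="b_wrist":
        m[:]=0; m[262:342,376:432]=1
    bl=m&(h[...,2]<60); 
    br=m&(h[...,2]>150); br=cv2.morphologyEx(br.astype(np.uint8),cv2.MORPH_OPEN,np.ones((2,2)))
    L=cv2.connectedComponentsWithStats(br)
    # ray to bar plane: height axle .150 + .032*cos .6=.1764
    for k in range(1,L[0]):
        if L[2][k,4]>12:
            u,v=L[3][k]; print(n,"bar",L[2][k],np.round(onz(u,v,.1764,K,V),4))
    hs=h.copy()
    cap=(P[...,1]>.08)&(P[...,1]<.18)&(P[...,0]>.51)&(P[...,0]<.61)&(P[...,2]>.203)&(P[...,2]<.216)&(h[...,2]<200)
    if cap.sum()>60:
        ys,xs=np.nonzero(cap); print(n,"cap",len(xs),np.round(onz(xs.mean(),ys.mean(),.21,K,V),4), np.round(P[cap][:,2].mean(),4))
    if n[2:]=="wrist":
        print("tcp px",proj(o,K,V))
        for u,v in [(405,292),(405,275),(360,240),(420,240),(320,295),(400,190)]: print(u,v,np.round(P[v,u],4))
        for u,v in [(345,233),(437,231),(455,255),(347,262)]: print("corner",onz(u,v,.16,K,V).round(4))
E
python3 - <<'E'
import cv2
for f,s in(("wrist",(200,360,300,480)),):
    p=cv2.imread(f"pics/b_{f}.png")[s[0]:s[1],s[2]:s[3]]
    cv2.imwrite("pics/b_crop.png",cv2.resize(p,None,fx=4,fy=4,interpolation=cv2.INTER_CUBIC)[:600])
E
```

```text
a_top bar [254 280   5  16  34] [0.5412 0.2155 0.1764]
a_top cap 401 [0.5579 0.128  0.21  ] 0.2071
b_top bar [254 280   5  16  34] [0.5412 0.2155 0.1764]
b_top cap 412 [0.558  0.1284 0.21  ] 0.2072
a_side bar [327 269   8   3  16] [0.5478 0.2219 0.1764]
a_side cap 168 [0.5593 0.1369 0.21  ] 0.2076
b_side bar [327 269   8   3  16] [0.5478 0.2219 0.1764]
b_wrist bar [377 263  56  39 824] [0.5452 0.2268 0.1764]
b_wrist bar [426 313   7  30 120] [0.5715 0.1878 0.1764]
b_wrist bar [377 340  24   3  48] [0.542  0.1743 0.1764]
b_wrist cap 124 [0.5734 0.1426 0.21  ] 0.207
tcp px (np.float64(320.29214182350086), np.float64(310.4691354634267))
405 292 [0.5459 0.2184 0.1774]
405 275 [0.5464 0.227  0.1664]
360 240 [0.515  0.2344 0.1209]
420 240 [0.5644 0.2425 0.1257]
320 295 [0.4795 0.2661 0.2846]
400 190 [0.5477 0.2756 0.0896]
corner [0.4976 0.2521 0.16  ]
corner [0.5646 0.2623 0.16  ]
corner [0.5822 0.2453 0.16  ]
corner [0.5024 0.2292 0.16  ]
```

View pics/b_crop.png

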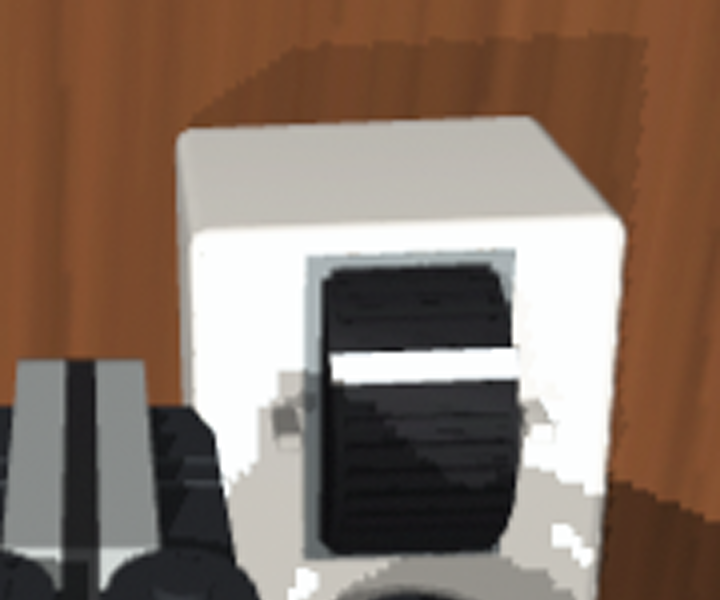

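```bash
python3 st.py .5475 .207 .215
```

```text
t 3.3 pos [0.4809 0.254  0.2763] F [-0.74  0.46 -0.53] gap -0.0002
x [ 0.992  0.121 -0.018] z [-0.018 -0.002 -1.   ] q [0.36 0.22 1.48 0.   1.47 0.23]
need tool mm [61.5 54.7 60.2]
need turn (units pi/4) [-0.     0.023 -0.057]
```

drive_tool:
  rows:
    - [[0,0,0],[0,0.03,0.06],1]
    - [[0.45,0.38,0],[0,0,0],1]
    - [[0.45,0.38,0],[0,0,0],1]
    - [[0.45,0.38,0],[0,0,0],1]
    - [[0.45,0.38,0],[0,0,0],1]
    - [[0.45,0.38,0],[0,0,0],1]
    - [[0.3,0.3,0],[0,0,0],1]
    - [[0,0,0.8],[0,0,0],1]
    - [[0,0,0.8],[0,0,0],1]
    - [[0,0,0],[0,0,0],1]

```text
time: 4.3
position: [0.5594, 0.197, 0.2353]
tool_rot: [3.138, 0.122, 0.012]
contact_force: [0.5, 0.3, -0.0]
finger_gap: 0.0002
```

```bash
python3 st.py .5475 .207 .190
```

```text
t 4.3 pos [0.5594 0.197  0.2353] F [ 0.53  0.33 -0.01] gap 0.0002
x [0.997 0.078 0.007] z [ 0.008 -0.001 -1.   ] q [ 0.22  0.3   1.46 -0.    1.37  0.15]
need tool mm [-11.4 -10.9  45.2]
need turn (units pi/4) [ 0.002 -0.009 -0.112]
```

drive_tool:
  rows:
    - [[0,0,0],[0,-0.01,-0.11],1]
    - [[0,0,0],[0,0,0],1]
    - [[-0.2,-0.22,0],[0,0,0],1]
    - [[-0.2,-0.22,0],[0,0,0],1]
    - [[0,0,0.4],[0,0,0],1]
    - [[0,0,0.4],[0,0,0],1]
    - [[0,0,0.4],[0,0,0],1]
    - [[0,0,0.2],[0,0,0],1]
    - [[0,0,0],[0,0,0],1]
    - [[0,0,0],[0,0,0],1]

```text
time: 5.3
position: [0.5475, 0.2067, 0.1991]
tool_rot: [3.13, 0.254, 0.001]
contact_force: [-0.1, 0.7, -0.4]
finger_gap: -0.0
```

```bash
python3 st.py .5475 .207 .190; python3 - <<'E'
from workcell import robot
import cv2,numpy as np
for n in ["wrist","side"]:
    i=robot.camera_info(n); p,d=robot.camera(n)
    np.savez(f"c_{n}.npz",p=p,d=d,K=i["K"],V=i["view"])
    if n=="side": p=p[200:320,280:420]
    cv2.imwrite(f"pics/c_{n}.png",cv2.resize(p,None,fx=5 if n=="side" else 1,fy=5 if n=="side" else 1)[:,:,::-1])
E
```

```text
t 5.3 pos [0.5475 0.2067 0.1991] F [-0.11  0.68 -0.42] gap -0.0
x [0.987 0.161 0.   ] z [ 0.001 -0.001 -1.   ] q [ 0.24  0.31  1.54 -0.    1.29  0.08]
need tool mm [ 0.  -0.3  9.1]
need turn (units pi/4) [ 0.001 -0.    -0.005]
```

View pics/c_wrist.png

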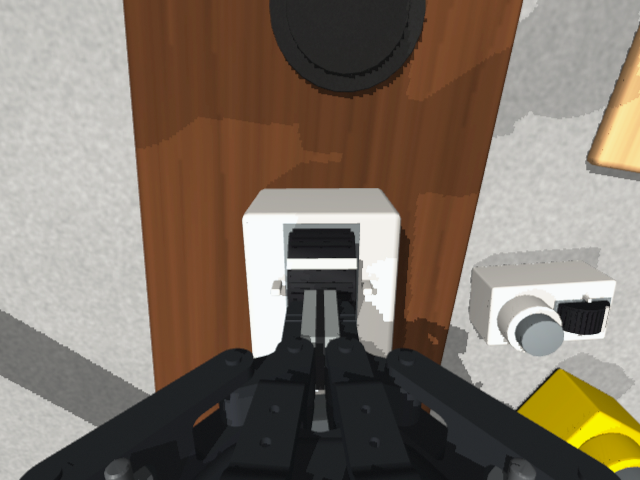

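View pics/c_side.png

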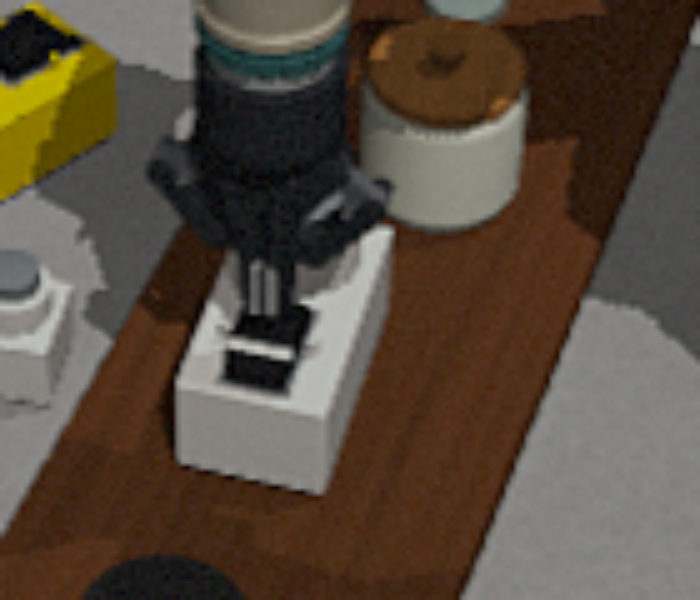

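The wrist view shows the fingertips at (320,295), centred on the wheel. The bar is at (322,264) and the deck's front edge runs from (244,214) to (400,214), so the tool is square to the box. I'll check the bar's ray from this view.

```bash
python3 - <<'E'
from h import *
p,d,K,V=load("c_wrist.npz");P=cloud(d,K,V)
b=onz(322,264,.1764,K,V);c0=onz(244,215,.16,K,V);c1=onz(400,215,.16,K,V)
yv=np.array([-.163,.987,0])
print(b.round(4),P[264,322].round(4),c0.round(4),c1.round(4),np.linalg.norm(c1-c0))
print("crown from bar",(b-.018*yv).round(4),"from edge",((c0+c1)/2-.039*yv).round(4))
E
```

```text
[0.547  0.2184 0.1764] [0.547  0.2187 0.177 ] [0.5043 0.2318 0.16  ] [0.5832 0.2448 0.16  ] 0.07995977086348059
crown from bar [0.5499 0.2007 0.1764] from edge [0.5501 0.1998 0.16  ]
```

drive_tool:
  rows:
    - [[0,0,0.2],[0,0,0],1]
    - [[0,0,0.2],[0,0,0],1]
    - [[0,0,0.1],[0,0,0],1]
    - [[0,0,0.08],[0,0,0],1]
    - [[0,0,0.05],[0,0,0],1]
    - [[0,0,0.05],[0,0,0],1]
    - [[0,0,0.05],[0,0,0],1]
    - [[0,0,0],[0,0,0],1]
    - [[0,0,0],[0,0,0],1]
    - [[0,0,0],[0,0,0],1]

```text
time: 6.4
position: [0.5486, 0.2066, 0.1811]
tool_rot: [3.131, 0.254, 0.005]
contact_force: [0.1, -0.5, 0.7]
finger_gap: 0.0
```

drive_tool:
  rows:
    - [[0,0,0.06],[0,0,0],1]
    - [[0,0,0.06],[0,0,0],1]
    - [[0,0,0],[0,0,0],1]
    - [[0,0,0],[0,0,0],1]
    - [[0,0,0],[0,0,0],1]
    - [[0,0,0],[0,0,0],1]
    - [[0,0,0],[0,0,0],1]
    - [[0,0,0],[0,0,0],1]
    - [[0,0,0],[0,0,0],1]
    - [[0,0,0],[0,0,0],1]

```text
time: 7.4
position: [0.5487, 0.2067, 0.1792]
tool_rot: [3.131, 0.254, 0.007]
contact_force: [-1.9, 1.1, 2.5]
finger_gap: 0.0001
```

```bash
python3 st.py .551 .191 .178
```

```text
t 7.4 pos [0.5487 0.2067 0.1792] F [-1.92  1.06  2.53] gap 0.0001
x [0.987 0.161 0.005] z [ 0.005 -0.    -1.   ] q [ 0.24  0.32  1.57 -0.    1.25  0.08]
need tool mm [-0.2 15.9  1.2]
need turn (units pi/4) [ 0.001 -0.006 -0.005]
```

drive_tool:
  rows:
    - [[0,0,0.06],[0,0,0],1]
    - [[0,0,0.04],[0,0,0],1]
    - [[0,0,0],[0,0,0],1]
    - [[0,0.1,0],[0,0,0],1]
    - [[0,0.1,0],[0,0,0],1]
    - [[0,0.1,0],[0,0,0],1]
    - [[0,0.1,0],[0,0,0],1]
    - [[0,0,0],[0,0,0],1]
    - [[0,0,0],[0,0,0],1]
    - [[0,0,0],[0,0,0],1]

```text
time: 8.4
position: [0.5505, 0.196, 0.1775]
tool_rot: [-3.131, -0.253, -0.009]
contact_force: [-0.7, 0.4, 4.3]
finger_gap: 0.0003
```

```bash
python3 st.py .551 .191 .178;  python3 - <<'E'
from workcell import robot
import cv2,numpy as np
n="wrist"
i=robot.camera_info(n); p,d=robot.camera(n)
np.savez(f"d_{n}.npz",p=p,d=d,K=i["K"],V=i["view"])
cv2.imwrite(f"pics/d_{n}.png",cv2.resize(p[180:340,220:420],None,fx=3.5,fy=3.5)[:,:,::-1])
E
```

```text
t 8.4 pos [0.5505 0.196  0.1775] F [-0.65  0.42  4.31] gap 0.0003
x [0.987 0.161 0.006] z [ 0.005  0.001 -1.   ] q [ 0.22  0.32  1.58 -0.    1.24  0.06]
need tool mm [-0.3  5.  -0.5]
need turn (units pi/4) [ 0.    -0.007 -0.006]
```

View pics/d_wrist.png

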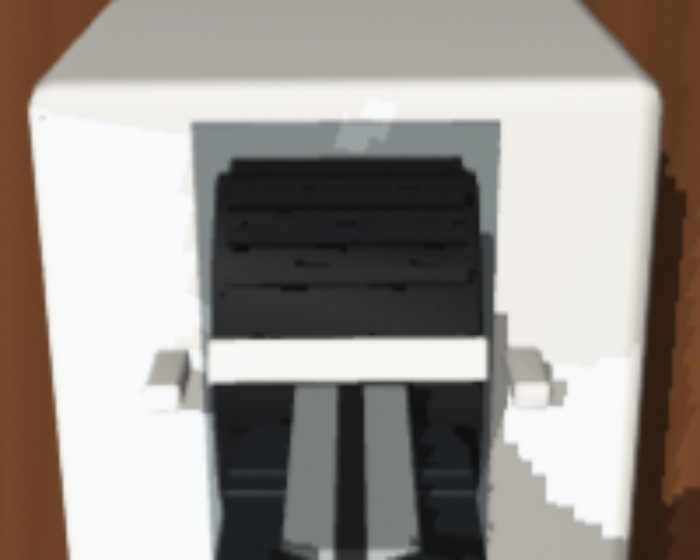

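The bar, now in the crop at (348,360), has rolled with the finger (10.8 mm of travel, 4.3 N) and is almost at the axle marks. I'll go about 6 mm more, then lift.

drive_tool:
  rows:
    - [[0,0.09,0],[0,0,0],1]
    - [[0,0.09,0],[0,0,0],1]
    - [[0,0,0],[0,0,0],1]
    - [[0,0,0],[0,0,0],1]
    - [[0,0,0],[0,0,0],1]
    - [[0,0,0],[0,0,0],1]
    - [[0,0,0],[0,0,0],1]
    - [[0,0,0],[0,0,0],1]
    - [[0,0,0],[0,0,0],1]
    - [[0,0,0],[0,0,0],1]

```text
time: 9.45
position: [0.5514, 0.1903, 0.1774]
tool_rot: [3.129, 0.254, 0.009]
contact_force: [-1.1, -2.2, 4.6]
finger_gap: 0.0002
```

```bash
python3 st.py .551 .191 .178
```

```text
t 9.45 pos [0.5514 0.1903 0.1774] F [-1.12 -2.16  4.58] gap 0.0002
x [0.987 0.161 0.005] z [ 0.006 -0.001 -1.   ] q [ 0.21  0.32  1.58 -0.    1.24  0.05]
need tool mm [-0.3 -0.7 -0.6]
need turn (units pi/4) [ 0.003 -0.007 -0.005]
```

drive_tool:
  rows:
    - [[0,0,-0.2],[0,0,0],1]
    - [[0,0,-0.4],[0,0,0],1]
    - [[0,0,-0.6],[0,0,0],1]
    - [[0,0,-0.6],[0,0,0],1]
    - [[0,0,-0.6],[0,0,0],1]
    - [[0,0,-0.3],[0,0,0],1]
    - [[0,0,0],[0,0,0],1]
    - [[0,0,0],[0,0,0],1]
    - [[0,0,0],[0,0,0],1]
    - [[0,0,0],[0,0,0],1]

```text
time: 10.45
position: [0.5506, 0.192, 0.2455]
tool_rot: [-3.13, -0.254, -0.003]
contact_force: [-0.3, 0.2, -0.4]
finger_gap: -0.0001
```

```bash
python3 st.py .560 .130 .235;  python3 - <<'E'
from workcell import robot
import cv2,numpy as np
from h import *
for n in("wrist","top"):
    i=robot.camera_info(n); p,d=robot.camera(n)
    np.savez(f"e_{n}.npz",p=p,d=d,K=i["K"],V=i["view"])
    cv2.imwrite(f"pics/e_{n}.png",(p if n=="wrist" else cv2.resize(p[245:320,230:335],None,fx=7,fy=7))[:,:,::-1])
E
```

```text
t 10.45 pos [0.5506 0.192  0.2455] F [-0.34  0.22 -0.42] gap -0.0001
x [0.987 0.161 0.002] z [ 0.002  0.001 -1.   ] q [0.22 0.28 1.46 0.   1.4  0.05]
need tool mm [-0.7 62.7 10.4]
need turn (units pi/4) [-0.001 -0.002 -0.005]
```

View pics/e_wrist.png

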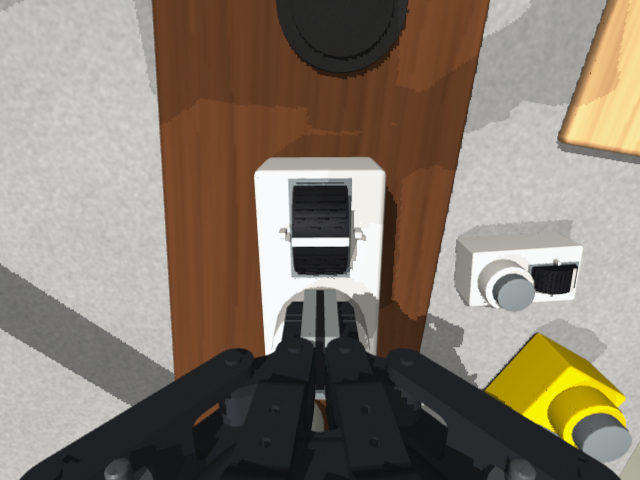

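View pics/e_top.png

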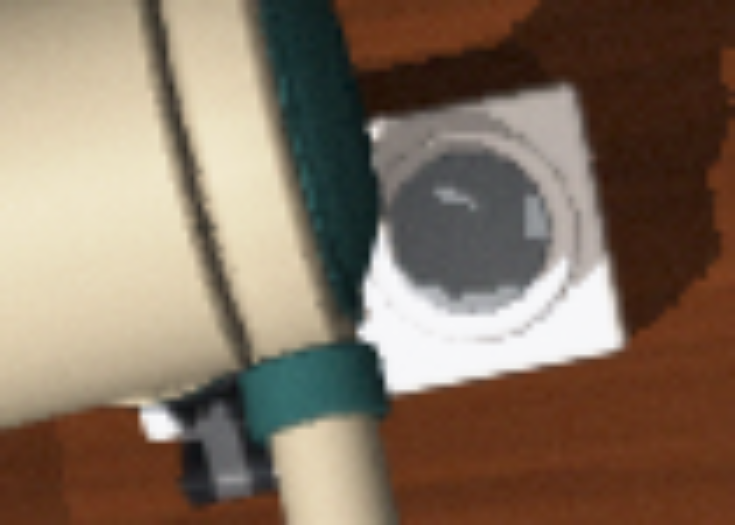

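```bash
python3 - <<'E'
from h import *
p,d,K,V=load("e_wrist.npz");P=cloud(d,K,V)
print("bar",onz(321,241,.182,K,V).round(4),P[241,321].round(4), "corners",onz(255,174,.16,K,V).round(4),onz(385,173,.16,K,V).round(4))
print("mounts",onz(284,235,.17,K,V).round(4),onz(358,234,.17,K,V).round(4))
E
```

```text
bar [0.5503 0.2007 0.182 ] [0.5502 0.201  0.1828] corners [0.504  0.2298 0.16  ] [0.5835 0.2435 0.16  ]
mounts [0.5275 0.1965 0.17  ] [0.5732 0.2047 0.17  ]
```

The bar's ray meets crown height at (0.550, 0.201), which is the crown itself, so the wheel sits in notch 0.6 and the box hasn't moved. Next is the push-top.

drive_tool:
  rows:
    - [[0,0.35,0],[0,0,0],1]
    - [[0,0.42,0],[0,0,0],1]
    - [[0,0.42,0],[0,0,0],1]
    - [[0,0.42,0],[0,0,0],1]
    - [[0,0.42,0],[0,0,0],1]
    - [[0,0.32,0],[0,0,0],1]
    - [[0,0,0.3],[0,0,0],1]
    - [[0,0,0.3],[0,0,0],1]
    - [[0,0,0],[0,0,0],1]
    - [[0,0,0],[0,0,0],1]

```text
time: 11.55
position: [0.5605, 0.1273, 0.2279]
tool_rot: [-3.131, -0.251, 0.001]
contact_force: [0.4, 0.9, 0.0]
finger_gap: -0.0
```

```bash
python3 st.py .561 .130 .211; python3 - <<'E'
from workcell import robot
import cv2,numpy as np
for n in("side","wrist"):
    p,d=robot.camera(n)
    cv2.imwrite(f"pics/f_{n}.png",(p if n=="wrist" else cv2.resize(p[200:320,280:420],None,fx=5,fy=5))[:,:,::-1])
E
```

```text
t 11.55 pos [0.5605 0.1273 0.2279] F [0.45 0.89 0.02] gap -0.0
x [ 0.987  0.159 -0.   ] z [-0.001  0.    -1.   ] q [ 0.1   0.28  1.51  0.    1.35 -0.06]
need tool mm [ 0.9 -2.6 16.9]
need turn (units pi/4) [-0.     0.001 -0.007]
```

View pics/f_side.png

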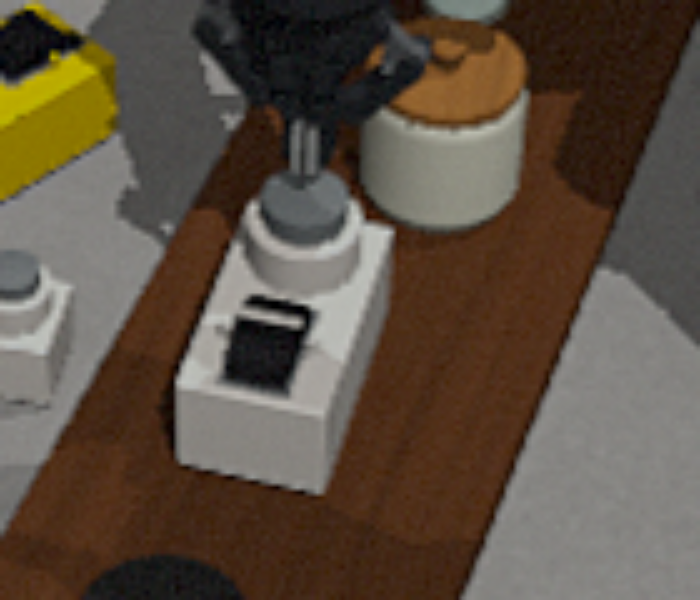

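View pics/f_wrist.png

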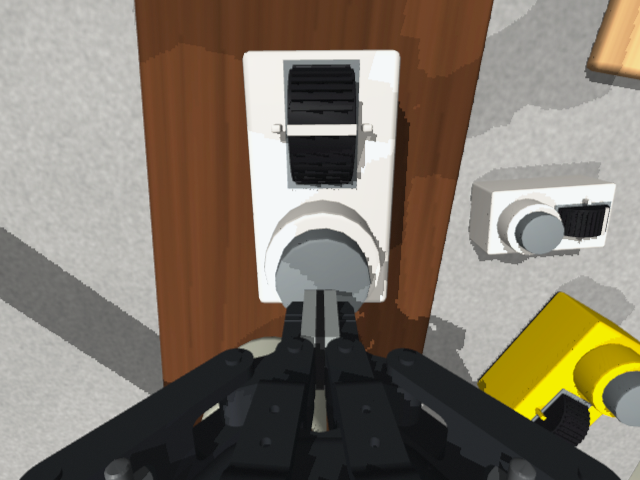

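Both views show the finger over the grey cap, which is at wrist (322,265), and the bar level with the axle lugs at wrist (322,130). Descending.

drive_tool:
  rows:
    - [[0.03,-0.1,0.2],[0,0,0],1]
    - [[0,0,0.2],[0,0,0],1]
    - [[0,0,0.1],[0,0,0],1]
    - [[0,0,0.1],[0,0,0],1]
    - [[0,0,0.08],[0,0,0],1]
    - [[0,0,0.08],[0,0,0],1]
    - [[0,0,0.08],[0,0,0],1]
    - [[0,0,0],[0,0,0],1]
    - [[0,0,0],[0,0,0],1]
    - [[0,0,0],[0,0,0],1]

```text
time: 12.65
position: [0.5611, 0.1313, 0.2069]
tool_rot: [-3.131, -0.254, -0.003]
contact_force: [-1.2, 0.5, 3.3]
finger_gap: -0.0002
```

drive_tool:
  rows:
    - [[0,0,0.08],[0,0,0],1]
    - [[0,0,0.08],[0,0,0],1]
    - [[0,0,0.05],[0,0,0],1]
    - [[0,0,0],[0,0,0],1]
    - [[0,0,0],[0,0,0],1]
    - [[0,0,0],[0,0,0],1]
    - [[0,0,0],[0,0,0],1]
    - [[0,0,0],[0,0,0],1]
    - [[0,0,0],[0,0,0],1]
    - [[0,0,0],[0,0,0],1]

```text
time: 13.65
position: [0.5612, 0.1313, 0.2027]
tool_rot: [-3.131, -0.254, -0.005]
contact_force: [-1.6, 0.7, 4.4]
finger_gap: -0.0002
```

drive_tool:
  rows:
    - [[0,0,0.06],[0,0,0],1]
    - [[0,0,0.04],[0,0,0],1]
    - [[0,0,0],[0,0,0],1]
    - [[0,0,0],[0,0,0],1]
    - [[0,0,0],[0,0,0],1]
    - [[0,0,0],[0,0,0],1]
    - [[0,0,0],[0,0,0],1]
    - [[0,0,0],[0,0,0],1]
    - [[0,0,0],[0,0,0],1]
    - [[0,0,0],[0,0,0],1]

```text
time: 14.65
position: [0.5612, 0.1313, 0.2017]
tool_rot: [-3.131, -0.254, -0.007]
contact_force: [-1.2, 0.6, 5.1]
finger_gap: -0.0005
```

drive_tool:
  rows:
    - [[0,0,0.08],[0,0,0],1]
    - [[0,0,0.1],[0,0,0],1]
    - [[0,0,0.1],[0,0,0],1]
    - [[0,0,0.1],[0,0,0],1]
    - [[0,0,0.1],[0,0,0],1]
    - [[0,0,0.1],[0,0,0],1]
    - [[0,0,0.1],[0,0,0],1]
    - [[0,0,0.1],[0,0,0],1]
    - [[0,0,0.1],[0,0,0],1]
    - [[0,0,0.1],[0,0,0],1]

```text
time: 15.65
position: [0.5613, 0.1313, 0.2013]
tool_rot: [3.131, 0.255, 0.035]
contact_force: [-4.3, -0.2, 16.0]
finger_gap: 0.0001
```

The cap has stalled at z = 0.2013 with the force up to 16 N, so it's on the bottom stop. Lifting now.

drive_tool:
  rows:
    - [[0,0,-0.1],[0,0,0],1]
    - [[0,0,-0.2],[0,0,0],1]
    - [[0,0,-0.3],[0,0,0],1]
    - [[0,0,-0.5],[0,0,0],1]
    - [[0,0,-0.8],[0,0,0],1]
    - [[0,0,-0.8],[0,0,0],1]
    - [[0,0,-0.8],[0,0,0],1]
    - [[0,0,-0.8],[0,0,0],1]
    - [[0,0,0],[0,0,0],1]
    - [[0,0,0],[0,0,0],1]

```text
time: 16.65
position: [0.5596, 0.131, 0.313]
tool_rot: [3.131, 0.255, 0.032]
contact_force: [-0.1, 0.5, -0.0]
finger_gap: 0.0
```

```bash
python3 st.py; python3 - <<'E'
from workcell import robot
import cv2,numpy as np
from h import *
for n in("side","wrist"):
    i=robot.camera_info(n);p,d=robot.camera(n)
    np.savez(f"g_{n}.npz",p=p,d=d,K=i["K"],V=i["view"])
    cv2.imwrite(f"pics/g_{n}.png",(p if n=="wrist" else cv2.resize(p[200:320,280:420],None,fx=5,fy=5))[:,:,::-1])
    P=cloud(d,i["K"],i["view"])
    m=(abs(P[...,0]-.561)<.022)&(abs(P[...,1]-.133)<.02)&(P[...,2]>.193)&(P[...,2]<.22)
    print(n,m.sum(),np.median(P[m][:,2]))
E
```

```text
t 16.65 pos [0.5596 0.131  0.313 ] F [-0.06  0.46 -0.02] gap 0.0
x [0.987 0.162 0.02 ] z [ 0.021  0.001 -1.   ] q [ 0.11  0.23  1.37 -0.    1.52 -0.05]
side 183 0.206683934694053
wrist 3085 0.20710901843370993
```

View pics/g_side.png

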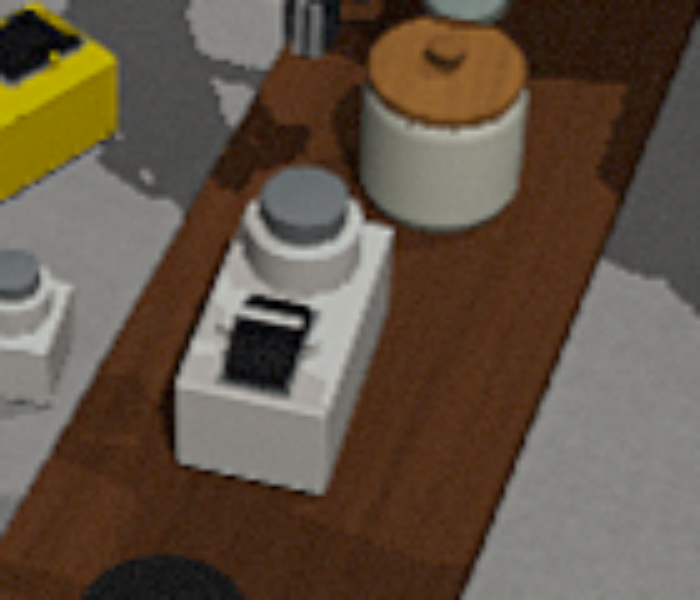

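View pics/g_wrist.png

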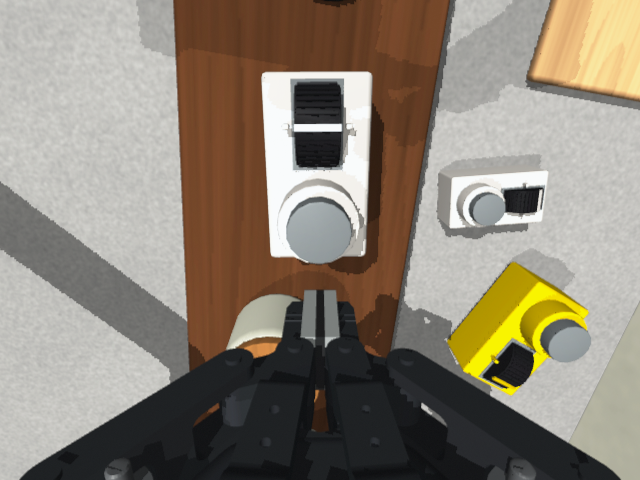

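The cap is back up: its depth height is 0.207 m, as before pressing, and it sits at wrist (318,230). The bar is still level with the axle lugs at wrist (318,128), and the box and crock haven't moved. Handing in.

```bash
python3 -c "
from workcell import robot
print(robot.finish_job())"
```

```text
the job is handed in; nothing more can be done
None
```

I rolled the large white dispenser's wheel one notch towards the push-top with the shut fingertips, lifted off, pressed the push-top to its stop and let it up. I then handed the job in at about 17 s.

- **Wheel:** about 16.6 mm of finger travel at about 4.5 N. After lifting, the white bar measured at (0.550, 0.201), which is the crown, so it sits in the wanted notch. It was still there in the last pictures.
- **Push-top:** the finger stalled at z = 0.2013 with the force up to 16 N, about 8 mm down. Afterwards the cap measured 0.207 m, the same as before pressing. That is 3 mm below the nominal 0.210 m both times, so I take it as depth bias.
- **Surroundings:** the dispenser and crock stayed where they were to about 1 mm as far as the pictures show. I did not re-measure the jar, scoop or stretch lid, but nothing came near them. The arm was clear with no contact force at hand-in.
- **Disagreements:** the top and side cameras differed by about 6 mm in y on the dispenser's position. I went by the wrist view, which lay between them and agreed with the contact heights. One small tool turn went the wrong way in free air above the dispenser and was corrected before any contact.

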